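# Hold a glass cell in the inspection lamp's beam by its frosted sides

## Task

Check the longest of the three glass cells for smears: draw it up out of its rack, gripping it by its two frosted long sides only and never touching its clear end windows, and hold it upright midway between the lamp and the camera that face each other on the inspection rail, centred in the beam and turned so that the light goes squarely in through one clear window and out through the other. Finish while still holding it there, motionless and touching nothing else; do not knock the lamp, camera or rail, and leave everything else where it is.

Things in the scene. Friction and masses are not known exactly. Their poses are not given: they have to be found in the camera images.
- cell_long_center (a point): Longest of 3 open empty glass cells upright in the rack: 43 mm long (its x, the light path), 24 wide (y), 60 tall (z), 35 g. Point: its centre, half-way up, 30 mm over its underside. Long sides (facing +y and -y, 24 mm apart) are frosted white: grip these. Ends (facing +x and -x) are clear windows: do not touch. Starts 20 mm deep in a well, 1.5 mm play all round; its top 40 mm are above the rack.
- cell_mid_center (a point): A shorter cell of the same make in the same rack, 23 mm long, 24 mm wide, 60 mm tall; centre, half-way up. To be left in the rack. Which cell stands in which well varies.
- cell_short_center (a point): The shortest cell of the same make in the same rack, 13 mm long, 24 mm wide, 60 mm tall; centre, half-way up. To be left in the rack.
- rack: Grey plastic cell rack, fixed to the work surface: 188 mm long (its x axis), 42 mm wide (y), 24 mm high, with three equal wells in a row along x, 58 mm apart, the cells' lengths lying along the row. Origin: centre of its underside, on the work surface.
- bench_beam (a point): Point on the light beam midway between lamp and camera, 130 mm above the work surface. Its x axis is the beam, level, pointing from lamp to camera; z up. Lamp and camera lens face each other across a free gap of 136 mm (68 mm to either side of this point); their front rims are 37 mm in diameter.
- bench: Fixed inspection bench: aluminium rail 400 mm long (its x, along the beam), 44 wide, top 22 mm up, carrying on posts a silver finned LED lamp head (-x side) and a black-lensed camera (+x side), both up to 45 mm in diameter, tops 153 mm above the work surface. Origin on the work surface below the beam's midpoint; axes as the beam's.
- strip_tin: White capped plastic tube, 36 mm in diameter, 98 mm tall; origin at the centre of its underside. Bystander.
- dropper: Small amber dropper bottle beside the rack, 30 mm in diameter, 66 mm tall; origin at the centre of its underside. Bystander.
- stain_bottle: Amber bottle, 44 mm in diameter, 85 mm tall; origin at the centre of its underside. Bystander.
- beaker: Glass beaker, 60 mm in diameter, 75 mm tall; origin at the centre of its underside. Bystander.
- slide_box: Open white box of microscope slides, 105 x 85 x 42 mm; origin at the centre of its underside. Bystander.
- mug: White plastic cup, 72 mm in diameter, 88 mm tall; origin at the centre of its underside. Bystander.
Things that resemble listed ones, but are neither listed nor needed, are in the scene too. Leave any green or purple look-alike of the part that bears cell_long_center alone.

How it is judged:
By the outcome, as a careful person would: the job done as asked, in the order asked, and still so for the second after the job is handed in, while the arm keeps its last pose, push and grip.
It also fails if it takes over 42 s, if anything falls off the work surface, if the arm or the gripper's body presses on something with over 40 N, if the wrist force passes 120 N, or if a joint passes its speed limit or range.

## Robot

A 6-joint arm with a two-finger parallel gripper is mounted at the origin on the work surface. World frame = base frame: x ahead of the robot, y to its left, z up, the work surface at z = 0. Lengths are in m, angles in rad, forces in N, time in s.
With the tool pointing down it reaches from about 0.325 to 0.775 m from the base axis. Payload 9.3 kg.
Tool frame: the origin (TCP) lies midway between the tips of the shut fingers; the grasp point (between the pads) lies 19 mm behind it; z points along the fingers, y is the direction in which the jaws open and shut (so a half turn about z gives the same grasp; the last joint's range is limited). The gripper opens to 85 mm and grips with 20 to 120 N. Pads are 22 mm wide; open, the fingers measure 114 mm over their backs; the gripper's body (76 mm by 85 mm) begins 54 mm behind the grasp point. The pads swing forward as they close: fully open they stand 13 mm farther back than shut.
Start: joints at [-1.445, 0.259, 0.021, 1.334, 0, 1.418], TCP at [0.151, -0.529, 0.231] pointing down, gripper open.
Joint ranges: [-3.04, 3.04], [-0.91, 1.82], [-1.04, 1.36], [-1.92, 1.95], [-1.52, 1.45], [-3.14, 3.14]. Speed limits (rad/s): [2.22, 2.22, 2.79, 3.14, 3.14, 3.14].

## Interface

Orientations are given as a rotation vector (axis times angle).
In Python, from bench import r gives the robot as it stands.
- The arm moves only by the tool drive_tool, never from a script. Its argument "deltas" is text: rows parted by semicolons, each of 7 numbers parted by spaces: the shift along the tool's x, y, z in cm, then the turn, a rotation vector about the tool's x, y, z in degrees, then the closure, from -1 (fully open) to 1 (shut). A call has 1 to 8 rows; each row shifts and turns the commanded pose from where the row before left it, along the tool's axes as they then stand; what a row does not reach is not made up. A row lasts 1/12 s, in which the tool goes at most 41.7 mm and 7.16 degrees, less where a joint would pass 70% of its speed; a pose out of reach is approached as far as the arm can. A call is refused whole if a number of a shift passes 4.17 or a number of a turn 7.16, either way. A call with a gripper value outside its range is refused whole. The fingers move at their own pace and stop on an object; the grip force is fixed at half the most. Time passes only in rows, so rows that do not move let the fingers close. It gives the time, the measured TCP pose, the force and the opening at its end, in the units of the state.
- r.state(): the state, without advancing time (a new reading comes with each control period).
- r.get_image(name): name is "scene" or "top" or "wrist"; returns the picture (480x640x3 uint8, blue, green, red); there is no depth.
- r.camera_params(name): a dict with "fx", "fy", "cx", "cy" (pixels), "extrinsics" (4x4, takes a point from camera to world coordinates). Camera axes: x right, y up, looking along -z (the intrinsics and any distortion apply to the point x, -y, -z); pixel columns grow to the right and rows downward; lengths in m; the calibration is good to about 2 mm. A picture is of the moment at which its call begins: read the wrist's pose just before it. camera_params takes no time and is no camera call; for the wrist camera it gives the pose at the moment of the call.
- r.hand_in(): hands the job in, once; it reports no verdict.
Trained networks look in the newest picture that a camera, given by its name, has taken for a name from the list of things; names that differ only in an ending like _2 or _b are one class to them, and where a whole thing is asked for, a point or a joint stands for the part that bears it (a point fixed in the world has none). Each returns a list of dicts, best first, with "conf" (0 to 1); they miss things now and then, are a little off and sometimes report something else, mostly with a low value. They report only what shows in the picture. A call takes as long as a camera call. They do not tell look-alikes from the thing itself.
- r.spot_in(query, camera): "rect" ([left, top, right, bottom] in pixels, round what is visible of it).
- r.regions_of(query, camera): "mask" (480x640 bool, what is visible of it) and "rect" ([left, top, right, bottom] in pixels, round what is visible of it).
The state is a dict: "time_s": time; "joints": joint angles; "joint_vel": joint speeds; "tau": joint torques, N m; "eef_pos": TCP position; "orientation": TCP orientation; "ft_force": force on the tool from outside, world axes, zero at the start; "wrist_torque": the same for the moment, N m; "grip_width": opening from 0.0 (shut) to 1.0 (fully open).
Only numpy, scipy, OpenCV 4.12 (cv2) and the standard library are available. Lean on these libraries where they do the work, as an engineer would, in place of code of your own. Each camera call takes 0.05 s, during which the arm holds its last target. There are 200 camera calls.

## Working session

There is one attempt and no reset: what is moved stays moved. The work goes in short steps, Python scripts to look and compute and a tool call to move; the robot and the scene stay as the last step left them, time stands still between calls to the robot, and variables do not carry over. Pictures are saved under pics/ and viewed, about 8 in all and at most 12, crops included, and the job is handed in when it is done.

Besides the shell and the picture viewer there is one more tool, called after "Request:" in YAML: its name, and indented under it one key for each argument. drive_tool: Moves the arm, as the interface text tells. Its arguments: {"type":"object","properties":{"deltas":{"type":"string"}},"required":["deltas"]}

```bash
mkdir -p pics; ls
python3 - <<'E'
from bench import r
import cv2,numpy as np
s=r.state();print(s)
for c in("scene","top"):
    im=r.get_image(c);cv2.imwrite(f"pics/{c}0.png",im)
    p=r.camera_params(c);print(c,{k:np.round(v,4).tolist() if hasattr(v,'__len__') else v for k,v in p.items()})
    for q in("cell_long_center","rack","bench","dropper"):
        print(q,[(d["rect"],round(d["conf"],2)) for d in r.spot_in(q,c)][:5])
E
```

```text
pics
{'time_s': 0.0, 'joints': array([-1.44459645e+00,  2.59247951e-01,  2.07632318e-02,  1.33370121e+00,
        2.19613327e-05,  1.41819036e+00]), 'joint_vel': array([-3.50626157e-04,  6.37125480e-04,  1.69871751e-05, -6.67800861e-04,
       -7.44080644e-05,  4.43618190e-05]), 'tau': array([-8.51969162e-04, -5.55632222e+01,  3.44533825e+01,  1.36691361e-02,
       -2.18707332e-04,  1.52620674e-05]), 'eef_pos': array([ 0.15132808, -0.52848744,  0.23063645]), 'orientation': array([-3.10974079e+00, -4.36337064e-01, -6.32843117e-05]), 'ft_force': array([-0.96348746,  0.18043372,  1.00339875]), 'wrist_torque': array([-0.00895153, -0.00381826,  0.05200731]), 'grip_width': 1.0008378612498903}
scene {'fx': 572.9512452287536, 'fy': 572.9512452287536, 'cx': 313.10702923704406, 'cy': 252.14300285030407, 'extrinsics': [[0.8604, -0.3862, 0.3326, 0.9096], [0.5093, 0.6286, -0.5877, -0.656], [0.0178, 0.6751, 0.7376, 0.8457], [0.0, 0.0, 0.0, 1.0]]}
cell_long_center [([176.7, 361.5, 212.0, 403.1], 0.85), ([273.3, 366.3, 305.6, 394.7], 0.73), ([211.0, 394.2, 231.9, 444.4], 0.61), ([307.6, 89.7, 378.4, 266.1], 0.61), ([226.1, 326.0, 256.2, 365.2], 0.6)]
rack [([183.0, 297.7, 268.3, 382.7], 0.69)]
bench [([306.9, 89.5, 378.0, 261.7], 0.56)]
dropper [([266.8, 288.6, 282.4, 315.3], 0.69), ([213.8, 311.7, 229.6, 344.8], 0.64)]
top {'fx': 520.2104161613831, 'fy': 520.2104161613831, 'cx': 320.85371772533256, 'cy': 242.09114173650835, 'extrinsics': [[-0.0179, 0.9942, -0.106, 0.4667], [-0.9998, -0.0164, 0.0149, -0.025], [0.0131, 0.1063, 0.9943, 1.2039], [0.0, 0.0, 0.0, 1.0]]}
cell_long_center [([453.9, 227.1, 478.1, 248.5], 0.87), ([360.0, 202.6, 372.5, 225.9], 0.86), ([408.4, 247.9, 426.4, 269.4], 0.79), ([407.4, 208.3, 433.2, 227.5], 0.68), ([447.1, 260.4, 463.4, 282.3], 0.54)]
rack [([386.4, 243.6, 426.7, 323.9], 0.86)]
bench [([108.4, 246.1, 307.2, 322.9], 0.66)]
dropper [([356.9, 258.5, 369.6, 269.6], 0.53)]
```

View pics/scene0.png

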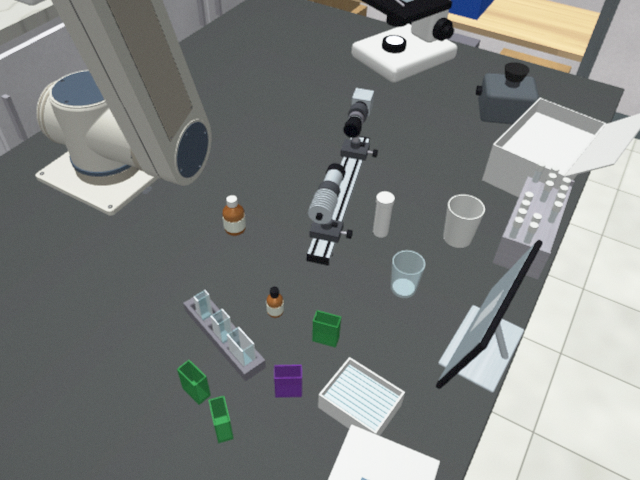

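View pics/top0.png

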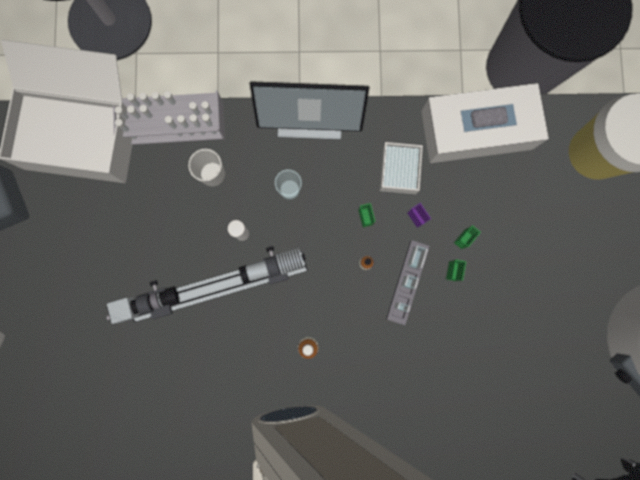

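The scene view shows the rack with three clear cells at about (204,303), (221,322) and (241,346). Four look-alikes could be confused with them: green at (194,381), (221,418) and (327,328), and purple at (288,381). The longest clear cell looks to be the one at scene (241,346), which is top (416,258). I'll check that in a close crop.

```bash
cat > h.py <<'E'
from bench import r
import cv2,numpy as np
def ray(p,u,v):
    E=np.array(p["extrinsics"]);d=E[:3,:3]@np.array([(u-p["cx"])/p["fx"],-(v-p["cy"])/p["fy"],-1.]);return E[:3,3],d
def at(p,u,v,z):
    o,d=ray(p,u,v);return o+d*(z-o[2])/d[2]
def proj(p,X):
    E=np.array(p["extrinsics"]);c=(np.atleast_2d(X)-E[:3,3])@E[:3,:3]
    return np.c_[p["cx"]+p["fx"]*c[:,0]/-c[:,2],p["cy"]+p["fy"]*c[:,1]/c[:,2]]
E
python3 - <<'E'
from h import *
for c in("top","scene"):
    r.get_image(c); p=r.camera_params(c)
    for q in("rack","bench"):
        L=r.regions_of(q,c)
        for d in L[:2]:
            m=d["mask"].astype(np.uint8);k=max(cv2.findContours(m,0,1)[0],key=cv2.contourArea)
            b=cv2.boxPoints(cv2.minAreaRect(k)); z=.024 if q=="rack" else .022
            print(c,q,round(d["conf"],2),d["rect"],[np.round(at(p,*x,z)[:2],4).tolist() for x in b])
a=cv2.imread("pics/top0.png");s=cv2.imread("pics/scene0.png")
f=lambda im,x0,y0,w,h,k:cv2.resize(im[y0:y0+h,x0:x0+w],None,fx=k,fy=k,interpolation=cv2.INTER_CUBIC)
A=f(s,180,280,100,100,4);B=f(a,370,233,80,100,4)
C=f(a,100,240,216,86,3.333)
W=np.zeros((690,720,3),np.uint8);W[:400,:400]=A;W[:400,400:720]=B;W[402:402+C.shape[0],:C.shape[1]]=C[:288,:720]
cv2.imwrite("pics/crop1.png",W[:,:])
E
```

```text
top rack 0.97 [387.4, 243.3, 425.9, 323.9] [[0.4164, -0.1827], [0.5954, -0.2443], [0.5805, -0.2897], [0.4018, -0.2273]]
top bench 0.56 [109.2, 246.2, 306.2, 323.0] [[0.4788, 0.4548], [0.6054, 0.0086], [0.5222, -0.0148], [0.3979, 0.4286]]
scene rack 0.85 [182.0, 299.1, 265.7, 381.9] [[0.4037, -0.2395], [0.4091, -0.1851], [0.604, -0.2546], [0.5941, -0.3018]]
scene bench 0.86 [310.0, 87.7, 376.9, 263.8] [[0.5125, -0.0275], [0.3091, 0.5759], [0.4426, 0.5779], [0.6058, -0.0136]]
```

View pics/crop1.png

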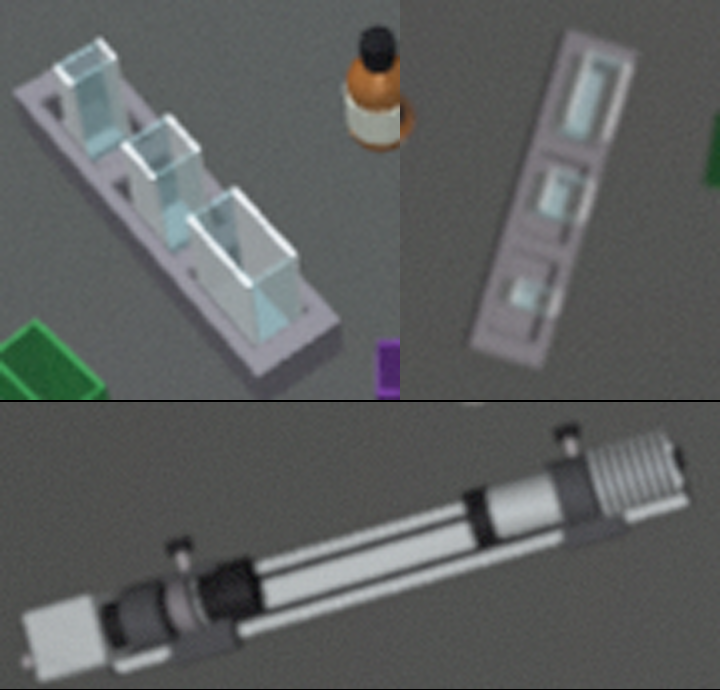

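Run:
```python
from h import *
p=r.camera_params("top");s=r.camera_params("scene")
c=np.array([at(p,u,v,.024)[:2] for u,v in((412,240),(429.2,245.5),(405.5,325),(387.5,319.5))]);print("rack",c.round(4).tolist(),c.mean(0))
print("rack scene",[at(s,u,v,.024)[:2].round(4) for u,v in((183.5,303),(265.5,360.5),(244.5,374))])
g=lambda x,y:(370+(x-400)/4,233+y/4)
print("long top rim",[at(p,*g(x,y),.064)[:2].round(4) for x,y in((583,48),(635,63),(612,145),(562,135))])
print("long scene rim",[at(s,180+x/4,280+y/4,.064)[:2].round(4) for x,y in((237,190),(188,220),(250,284),(298,256))])
b=lambda x,y:at(p,100+x/3.333,240+(y-402)/3.333,.130)
L,C=b(470,521),b(258,583);m=(L+C)/2;print("beam",L[:2],C[:2],m[:2],np.linalg.norm(L-C),np.degrees(np.arctan2(*(C-L)[1::-1])))
st=r.state();print(st["eef_pos"],st["orientation"]);w=r.camera_params("wrist");print(np.round(w["extrinsics"],3).tolist(),w["fx"],w["cx"],w["cy"])
print(cv2.Rodrigues(st["orientation"])[0].round(3).tolist())
im=cv2.imread("pics/scene0.png");cv2.imwrite("pics/crop2.png",cv2.resize(im[80:270,290:400],None,fx=3.1,fy=3.1,interpolation=2))
```

```text
rack [[0.5939, -0.2512], [0.5806, -0.2902], [0.402, -0.2296], [0.415, -0.1894]] [ 0.49784344 -0.24010582]
rack scene [array([ 0.4042, -0.2288]), array([ 0.5957, -0.2516]), array([ 0.5807, -0.2904])]
long top rim [array([ 0.5783, -0.2515]), array([ 0.5695, -0.2799]), array([ 0.5245, -0.2654]), array([ 0.5305, -0.2381])]
long scene rim [array([ 0.5391, -0.2415]), array([ 0.5308, -0.2639]), array([ 0.57  , -0.2758]), array([ 0.5788, -0.255 ])]
beam [0.51436569 0.12445526] [0.47858987 0.25444243] [0.49647778 0.18944884] 0.13482053004292585 105.38827680264863
[ 0.15137627 -0.52875715  0.23129911] [ 3.11106916e+00  4.36562872e-01 -1.82825094e-05]
[[0.275, 0.925, 0.263, 0.219], [-0.961, 0.265, 0.076, -0.51], [0.001, -0.274, 0.962, 0.373], [0.0, 0.0, 0.0, 1.0]] 426.65586965527194 323.59905897576647 236.2884127722984
[[0.961, 0.275, -0.0], [0.275, -0.961, -0.0], [-0.0, 0.0, -1.0]]
```

View pics/crop2.png

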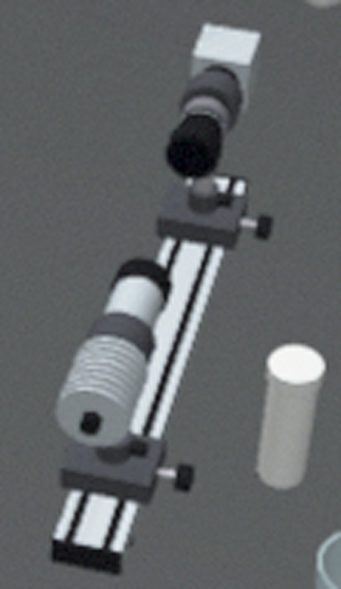

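The crop settles it. The longest clear cell is at the far (+x) end of the rack, at about (0.553, -0.259), with the rack axis at about -19°. The beam midpoint is about (0.4965, 0.1895) at 105.4°. In the bench crop the lamp rim is at (145,272) and the lens at (192,150). I'll move above the cell now.

Request:
drive_tool:
  deltas: "2.88 -0.93 0.1 0 0 0 -1;2.88 -0.93 0.1 0 0 0 -1;2.88 -0.93 0.1 0 0 0 -1;2.88 -0.93 0.1 0 0 0 -1;2.88 -0.93 0.1 0 0 0 -1;2.88 -0.93 0.1 0 0 0 -1;2.88 -0.93 0.1 0 0 0 -1;2.88 -0.93 0.1 0 0 0 -1"

```text
time_s: 1.47
eef_pos: [0.3535, -0.3928, 0.2233]
orientation: [3.111, 0.436, 0.0]
ft_force: [1.0, 0.2, 0.4]
grip_width: 0.999
```

Request:
drive_tool:
  deltas: "2.88 -0.93 0.1 0 0 0 -1;2.88 -0.93 0.1 0 0 0 -1;2.88 -0.93 0.1 0 0 0 -1;2.88 -0.93 0.1 0 0 0 -1;2.88 -0.93 0.1 0 0 0 -1;2.88 -0.93 0.1 0 0 0 -1;2.88 -0.93 0.1 0 0 0 -1;2.88 -0.93 0.1 0 0 0 -1"

```text
time_s: 2.13
eef_pos: [0.5546, -0.2578, 0.2153]
orientation: [3.111, 0.437, 0.0]
ft_force: [0.2, -0.3, 0.3]
grip_width: 1.001
```

Request:
drive_tool:
  deltas: "0 0 0 0 0 -7 -1;0 0 0 0 0 -7 -1;0 0 0 0 0 -7 -1;0 0 0 0 0 -7 -1;0 0 0 0 0 -7 -1;0 0 0 0 0 -7 -1;0 0 0 0 0 -7 -1;0 0 0 0 0 -7 -1"

```text
time_s: 2.8
eef_pos: [0.5534, -0.2589, 0.2152]
orientation: [-2.536, -1.854, 0.0]
ft_force: [0.3, 0.6, 0.3]
grip_width: 1.001
```

Request:
drive_tool:
  deltas: "0 0 0 0 0 -7 -1;0 0 0 0 0 -7 -1;0 0 0 0 0 -7 -1;0 0 0 0 0 -7 -1;0 0 0 0 0 -7 -1;0 0 0 0 0 -7 -1;0 0 0 0 0 -7 -1;0 0 0 0 0 -7 -1"

```text
time_s: 3.47
eef_pos: [0.5534, -0.2589, 0.2152]
orientation: [-1.369, -2.827, -0.0]
ft_force: [-0.2, 0.2, -0.7]
grip_width: 0.995
```

Request:
drive_tool:
  deltas: "0 0 0 0 0 -7 -1;0 0 0 0 0 -7 -1;0 0 0 0 0 -7 -1;0 0 0 0 0 -7 -1;0 0 0 0 0 -5 -1;0 0 0 0 0 0 -1;0 0 0 0 0 0 -1"

```text
time_s: 4.05
eef_pos: [0.5534, -0.2589, 0.2152]
orientation: [-0.524, -3.098, -0.0]
ft_force: [0.4, -0.5, -0.4]
grip_width: 1.001
```

```bash
cat >> h.py <<'E'
def tool():
    s=r.state();R=cv2.Rodrigues(s["orientation"])[0];return s,R
def togo(target,yaw):  # shift in tool cm after, turn about tool z deg; tilt
    s,R=tool();y=np.degrees(np.arctan2(R[1,0],R[0,0]))
    print("t",round(s["time_s"],2),"pos",s["eef_pos"].round(4),"yaw",y.round(2),"zaxis",R[:,2].round(4),"grip",round(s["grip_width"],3),"F",s["ft_force"].round(1))
    print("shift cm",(R.T@(np.array(target)-s["eef_pos"])*100).round(2),"turn z",-((yaw-y+180)%360-180))
E
python3 - <<'E'
from h import *
togo([.553,-.259,.2],161.1)
w=r.camera_params("wrist");im=r.get_image("wrist")
c,s=np.cos(np.radians(-18.9)),np.sin(np.radians(-18.9))
for (hx,hy,z) in((.0215,.012,.064),):
    P=np.array([[.553+c*a*hx-s*b*hy,-.259+s*a*hx+c*b*hy,z] for a,b in((1,1),(1,-1),(-1,-1),(-1,1))])
    cv2.polylines(im,[proj(w,P).round().astype(int)],1,(0,0,255),1)
P=np.array([[.498+c*a*.094-s*b*.021,-.240+s*a*.094+c*b*.021,.024] for a,b in((1,1),(1,-1),(-1,-1),(-1,1))])
cv2.polylines(im,[proj(w,P).round().astype(int)],1,(0,255,255),1)
cv2.imwrite("pics/w1.png",im)
E
```

```text
t 4.05 pos [ 0.5534 -0.2589  0.2152] yaw 160.81 zaxis [-1.e-04  1.e-04 -1.e+00] grip 1.001 F [ 0.4 -0.5 -0.4]
shift cm [ 0.03 -0.02  1.52] turn z -0.29385854446630333
```

View pics/w1.png

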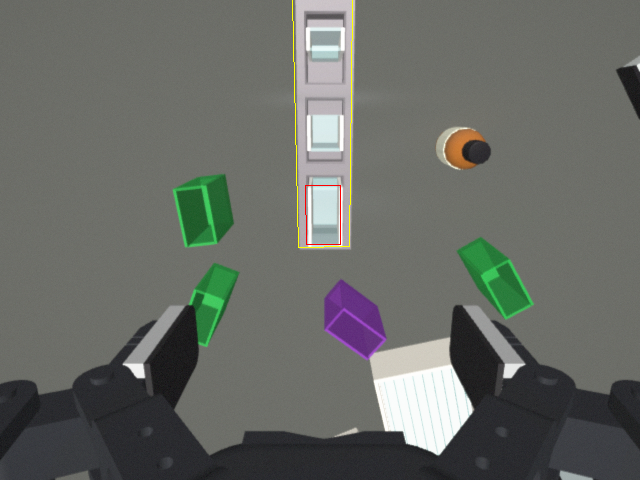

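The wrist view shows the rack overlay (yellow) fitting well. The long cell's rim is at (304..344, 185..245), within about 1 px of the red prediction. Its frosted sides face the jaws. A green look-alike at (205,210) is close to the outer finger path, so I'll half-close before descending.

Request:
drive_tool:
  deltas: "0 0.03 0.5 0 0 -0.3 0;0 0 2 0 0 0 0;0 0 2 0 0 0 0;0 0 2 0 0 0 0;0 0 0 0 0 0 0;0 0 0 0 0 0 0"

```text
time_s: 4.6
eef_pos: [0.553, -0.2583, 0.1496]
orientation: [-0.512, -3.097, -0.001]
ft_force: [-0.4, -0.9, 0.0]
grip_width: 0.504
```

Run:
```python
from h import *
togo([.553,-.259,.031],161.1)
im=r.get_image("wrist");cv2.imwrite("pics/w2.png",im)
```

```text
t 4.6 pos [ 0.553  -0.2583  0.1496] yaw 161.22 zaxis [-0.0018  0.0012 -1.    ] grip 0.504 F [-0.4 -0.9  0. ]
shift cm [-0.05 -0.07 11.86] turn z 0.11503796580606718
```

View pics/w2.png

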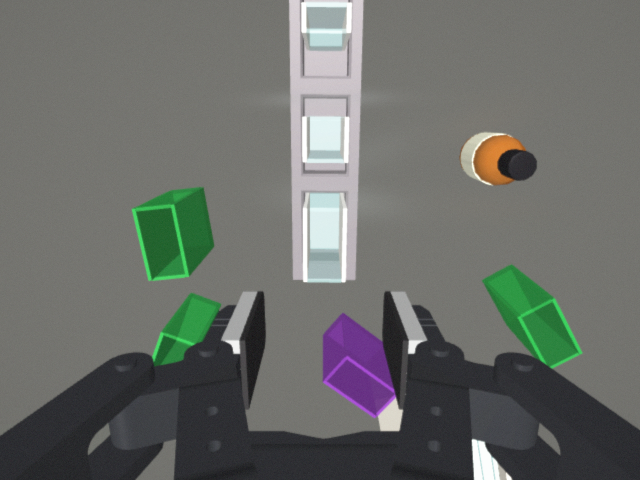

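The jaw mid-line is at about 324 px and the cell centre at about 325 px, so they line up and the finger paths are clear. Descending now to grip.

Request:
drive_tool:
  deltas: "-0.05 -0.02 2.5 0 0 0.1 0;0 0 2.5 0 0 0 0;0 0 2.5 0 0 0 0;0 0 2 0 0 0 0;0 0 1.5 0 0 0 0;0 0 0.8 0 0 0 0;0 0 0 0 0 0 0;0 0 0 0 0 0 0"

```text
time_s: 5.32
eef_pos: [0.5545, -0.2593, 0.0334]
orientation: [0.514, 3.098, -0.001]
ft_force: [-0.1, -0.8, -0.2]
grip_width: 0.5
```

Run:
```python
from h import *
togo([.553,-.259,.031],161.1)
w=r.camera_params("wrist");im=r.get_image("wrist")
cv2.imwrite("pics/w3.png",im)
```

```text
t 5.32 pos [ 0.5545 -0.2593  0.0334] yaw 161.16 zaxis [ 1.1e-03 -7.0e-04 -1.0e+00] grip 0.5 F [-0.1 -0.8 -0.2]
shift cm [ 0.15 -0.02  0.24] turn z 0.06240587225462946
```

View pics/w3.png

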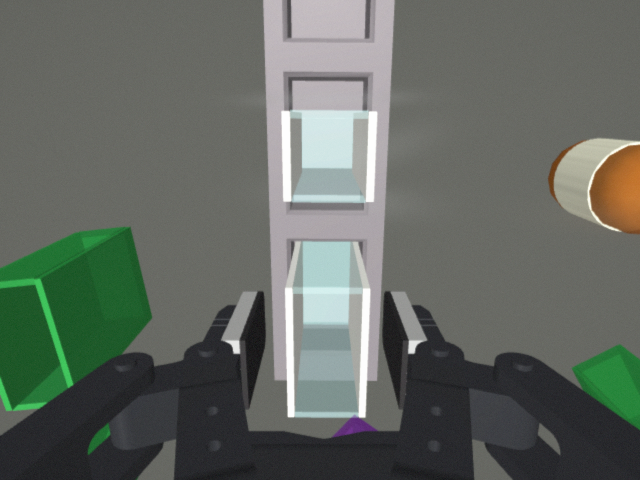

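Run:
```python
from h import *
w=r.camera_params("wrist");s,R=tool()
P=np.array([at(w,u,v,.064) for u,v in((286,290),(370,290),(288,415),(366,415))])
print(((P-s["eef_pos"])@R*100).round(2)); print((P.mean(0)).round(4))
print(s["eef_pos"],R[:,2])
```

```text
[[ 2.08 -1.03 -3.03]
 [ 2.08  1.34 -3.03]
 [-2.1  -1.07 -3.02]
 [-2.1   1.34 -3.02]]
[ 0.5552 -0.2581  0.064 ]
[ 0.55472983 -0.25946051  0.03375806] [ 0.001746   -0.00110134 -0.99999787]
```

Request:
drive_tool:
  deltas: "0 0.1 0.2 0 0 0 0;0 0 0 0 0 0 0;0 0 0 0 0 0 1;0 0 0 0 0 0 1;0 0 0 0 0 0 1;0 0 0 0 0 0 1;0 0 0 0 0 0 1;0 0 0 0 0 0 1"

```text
time_s: 6.03
eef_pos: [0.5546, -0.2582, 0.031]
orientation: [0.514, 3.098, -0.001]
ft_force: [-0.9, -0.3, 5.8]
grip_width: 0.275
```

Request:
drive_tool:
  deltas: "0 0 0 0 0 0 1;0 0 -0.3 0 0 0 1;0 0 -0.5 0 0 0 1;0 0 -0.5 0 0 0 1;0 0 -0.5 0 0 0 1;0 0 -0.5 0 0 0 1;0 0 -0.5 0 0 0 1;0 0 0 0 0 0 1"

```text
time_s: 6.7
eef_pos: [0.5547, -0.2583, 0.0596]
orientation: [0.514, 3.098, -0.001]
ft_force: [1.1, 0.7, 0.1]
grip_width: 0.271
```

Run:
```python
from h import *
togo([.553,-.259,.230],161.1)
im=r.get_image("wrist");cv2.imwrite("pics/w4.png",im)
```

```text
t 6.7 pos [ 0.5547 -0.2583  0.0596] yaw 161.18 zaxis [ 0.0014 -0.001  -1.    ] grip 0.271 F [1.1 0.7 0.1]
shift cm [  0.11  -0.13 -17.04] turn z 0.07504537785098364
```

View pics/w4.png

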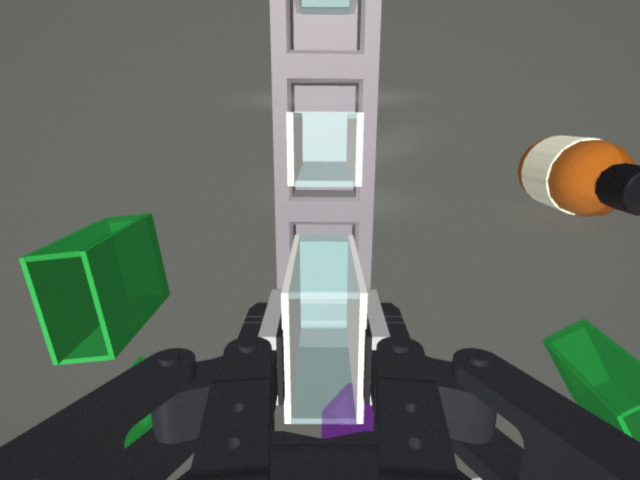

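The cell is held between the pads by its frosted sides, with its rim at (284..366, 292..422) and its windows clear. The other two cells are still in the rack. Lifting and carrying it over.

Request:
drive_tool:
  deltas: "0 0 -1 0 0 0 1;0 0 -2 0 0 0 1;0 0 -3 0 0 0 1;0 0 -3.5 0 0 0 1;0 0 -3.5 0 0 0 1;0 0 -3 0 0 0 1;0 0 -2 0 0 0 1;0 0 -0.5 0 0 0 1"

```text
time_s: 7.42
eef_pos: [0.555, -0.2585, 0.2479]
orientation: [0.513, 3.094, -0.004]
ft_force: [-0.3, -0.7, -0.8]
grip_width: 0.273
```

Request:
drive_tool:
  deltas: "0.6 1.2 0 0 0 0 1;1.2 2.4 0 0 0 0 1;1.2 2.4 0 0 0 0 1;1.2 2.4 0 0 0 0 1;1.2 2.4 0 0 0 0 1;1.2 2.4 0 0 0 0 1;1.2 2.4 0 0 0 0 1;1.2 2.4 0 0 0 0 1"

```text
time_s: 8.08
eef_pos: [0.5258, -0.0566, 0.2419]
orientation: [-0.513, -3.097, -0.001]
ft_force: [1.2, -0.2, 0.2]
grip_width: 0.274
```

Request:
drive_tool:
  deltas: "1.2 2.4 0 0 0 0 1;1.2 2.4 0 0 0 0 1;1.2 2.4 0 0 0 0 1;1.2 2.4 0 0 0 0 1;1.2 2.4 0 0 0 0 1;1.2 2.4 0 0 0 0 1;1.2 2.4 0 0 0 0 1;1.2 2.4 0 0 0 0 1"

```text
time_s: 8.75
eef_pos: [0.4966, 0.1557, 0.2419]
orientation: [-0.513, -3.097, 0.001]
ft_force: [1.1, -0.5, 0.5]
grip_width: 0.273
```

Request:
drive_tool:
  deltas: "1 1.8 0 0 0 0 1;0.4 1.0 0 0 0 0 1;0 0 0 0 0 5 1;0 0 0 0 0 6 1;0 0 0 0 0 6 1;0 0 0 0 0 6 1;0 0 0 0 0 6 1;0 0 0 0 0 6 1"

```text
time_s: 9.42
eef_pos: [0.4934, 0.1849, 0.2423]
orientation: [-1.429, -2.796, 0.002]
ft_force: [-0.3, -0.3, -0.9]
grip_width: 0.268
```

Request:
drive_tool:
  deltas: "0 0 0 0 0 6 1;0 0 0 0 0 6 1;0 0 0 0 0 5.7 1;0 0 0 0 0 3 1;0 0 0 0 0 0 1;0 0 0 0 0 0 1"

```text
time_s: 9.92
eef_pos: [0.4936, 0.1849, 0.2426]
orientation: [-1.899, -2.501, 0.002]
ft_force: [-0.7, -0.3, -1.1]
grip_width: 0.274
```

Run:
```python
from h import *
togo([.4965,.1895,.127],105.4)
w=r.camera_params("wrist");im=r.get_image("wrist");np.save("w5.npy",w["extrinsics"])
s=r.get_image("scene")
cv2.imwrite("pics/w5.png",im);cv2.imwrite("pics/s5.png",s);cv2.imwrite("pics/t5.png",r.get_image("top"))
c=cv2.resize(s[40:300,240:460],None,fx=1.846,fy=1.846,interpolation=2)[:480]
cv2.imwrite("pics/v5.png",np.hstack([im,c])[:, :] if False else cv2.resize(np.hstack([im,c]),(800,int(480*800/(640+c.shape[1])))))
cv2.imwrite("pics/w5.png",im)
```

```text
t 9.92 pos [0.4936 0.1849 0.2426] yaw 105.58 zaxis [-1.2e-03 -3.0e-04 -1.0e+00] grip 0.274 F [-0.7 -0.3 -1.1]
shift cm [ 0.37  0.42 11.56] turn z 0.17681924114958747
```

View pics/w5.png

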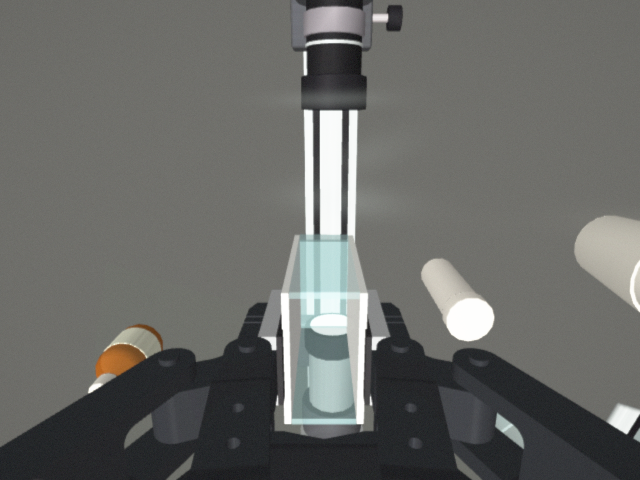

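The wrist view shows the lens rim at (302..366, 108), the rail at u of about 304..357, and the lamp face through the glass at about (330,323). The held cell's rim is at (284..366, 292..422). Next I'll fit the beam from the rail and lens edges.

Run:
```python
from h import *
w=r.camera_params("wrist");s,R=tool();im=cv2.imread("pics/w5.png");g=cv2.cvtColor(im,6).astype(int)
ax=[]
for v in(125,145,165,185,205,222):
    x=np.where(g[v,290:370]>150)[0]+290
    a,b=x.min()-.5,x.max()+.5
    A,B=at(w,a,v,.022),at(w,b,v,.022);M=(A+B)/2;ax.append(M[:2]);print(v,a,b,M[:2].round(4),np.linalg.norm(A-B).round(4))
ax=np.array(ax);d=np.polyfit(ax[:,1],ax[:,0],1);yaw=np.degrees(np.arctan2(1,d[0]));print("yaw rail",yaw)
print("rail x at y=.1895",np.polyval(d,.1895))
for v in(85,95,103):
    x=np.where(g[v,290:380]<45)[0]+290;print("lens",v,x.min(),x.max(),((at(w,x.min()-.5,v,.13)+at(w,x.max()+.5,v,.13))/2)[:2].round(4),np.linalg.norm(at(w,x.min()-.5,v,.13)-at(w,x.max()+.5,v,.13)).round(4))
col=g[95:125,325:345].mean(1).round();print(col)
for z in(.13,.14,.1485):print("face",at(w,334,108.5,z)[:2].round(4))
t=r.camera_params("top")
P=np.array([at(w,u,v,.275) for u,v in((284,293),(366,293),(285,422),(364,422))]);print("cell rim est",((P-s["eef_pos"])@R*100).round(2).tolist(), "camera",np.round(w["extrinsics"],3)[:3,3])
W=np.vstack([cv2.resize(im[225:435,250:400],None,fx=2.5,fy=2.5,interpolation=2)])
S=cv2.imread("pics/s5.png")[40:250,280:440];S=cv2.resize(S,None,fx=2.5,fy=2.5,interpolation=2);cv2.imwrite("pics/v5.png",np.hstack([W,S]))
```

```text
125 303.5 357.5 [0.484  0.2454] 0.0445
145 303.5 357.5 [0.4884 0.2299] 0.045
165 304.5 356.5 [0.4929 0.2139] 0.0439
185 304.5 356.5 [0.4975 0.1976] 0.0445
205 304.5 355.5 [0.5018 0.1807] 0.0442
222 304.5 355.5 [0.506  0.1661] 0.0447
yaw rail 105.46775010796351
rail x at y=.1895 0.49952713679196986
lens 85 302 365 [0.4774 0.2689] 0.0361Traceback (most recent call last):
  File "<stdin>", line 11, in <module>
    return umr_minimum(a, axis, None, out, keepdims, initial, where)
ValueError: zero-size array to reduction operation minimum which has no identity
```

View pics/v5.png

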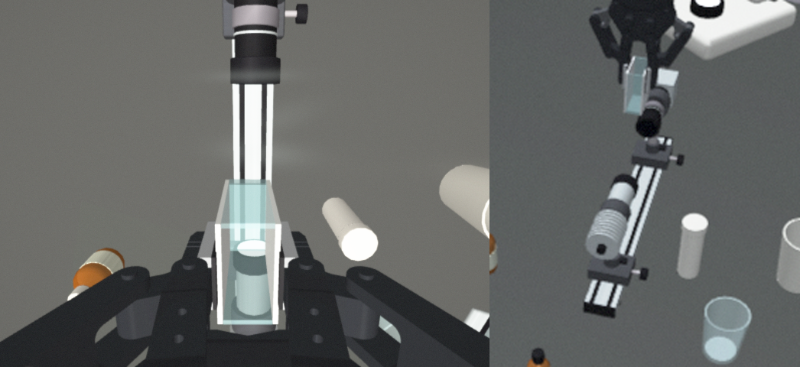

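Run:
```python
from h import *
w=r.camera_params("wrist");s,R=tool();im=cv2.imread("pics/w5.png");g=cv2.cvtColor(im,6).astype(int)
print("col",g[100:118,325:345].mean(1).round().tolist())
for z in(.13,.14,.1485):
  for v in (108.5,):print("face",z,at(w,334,v,z)[:2].round(4))
P=np.array([at(w,u,v,s["eef_pos"][2]+.033) for u,v in((284,293),(366,293),(285,422),(364,422))]);print("cell rim",((P-s["eef_pos"])@R*100).round(2).tolist())
for v in(310,350,390):
    x=np.where(g[v,270:385]>200)[0]+270;print(v,x.min(),x.max())
for u in (323,335):print("lampcol",u,[(v,int(g[v,u])) for v in range(300,420,4)])
# pads' edges
# beam estimate from lens face (68 mm) and rail
d=np.array([np.cos(np.radians(105.47)),np.sin(np.radians(105.47))])
for z in(.13,.1485):
    f=at(w,334,108.5,z)[:2];print("mid from lens",(f-.068*d).round(4))
# top and scene: rail ends/lamp
p=r.camera_params("top");
b=lambda x,y:at(p,100+x/3.333,240+(y-402)/3.333,.130)[:2]
n=np.array([-d[1],d[0]]);L,C=b(470,521),b(258,583)
print("top: lamp,lens along d from (.4965,.1895)",[(d@(q-[.4995,.1895])).round(4) for q in(L,C)],[(n@(q-[.4995,.1895])).round(4) for q in(L,C)])
```

```text
col [92.0, 91.0, 87.0, 85.0, 80.0, 76.0, 71.0, 66.0, 59.0, 73.0, 156.0, 224.0, 226.0, 226.0, 226.0, 226.0, 226.0, 226.0]
face 0.13 [0.4811 0.2567]
face 0.14 [0.4809 0.2565]
face 0.1485 [0.4808 0.2564]
cell rim [[2.18, -0.99, -3.3], [2.18, 1.28, -3.3], [-2.06, -1.07, -3.3], [-2.05, 1.33, -3.3]]
310 281 366
350 284 363
390 285 362
lampcol 323 [(300, 246), (304, 247), (308, 247), (312, 242), (316, 253), (320, 253), (324, 253), (328, 231), (332, 232), (336, 101), (340, 104), (344, 109), (348, 107), (352, 108), (356, 108), (360, 189), (364, 196), (368, 194), (372, 197), (376, 195), (380, 196), (384, 194), (388, 195), (392, 194), (396, 195), (400, 194), (404, 195), (408, 195), (412, 117), (416, 123)]
lampcol 335 [(300, 246), (304, 247), (308, 246), (312, 240), (316, 253), (320, 253), (324, 253), (328, 230), (332, 232), (336, 109), (340, 110), (344, 108), (348, 109), (352, 107), (356, 106), (360, 150), (364, 197), (368, 196), (372, 191), (376, 193), (380, 195), (384, 197), (388, 195), (392, 194), (396, 196), (400, 195), (404, 195), (408, 194), (412, 150), (416, 119)]
mid from lens [0.4993 0.1912]
mid from lens [0.4989 0.1909]
top: lamp,lens along d from (.4965,.1895) [np.float64(-0.0667), np.float64(0.0682)] [np.float64(0.003), np.float64(0.0028)]
```

Request:
drive_tool:
  deltas: "0.37 0.56 0 0 0 0.1 1;0 0 1 0 0 0 1;0 0 2 0 0 0 1;0 0 2.5 0 0 0 1;0 0 2.5 0 0 0 1;0 0 2 0 0 0 1;0 0 1.2 0 0 0 1;0 0 0.3 0 0 0 1"

```text
time_s: 10.73
eef_pos: [0.4971, 0.19, 0.1253]
orientation: [-1.902, -2.497, 0.005]
ft_force: [-0.2, 1.1, -0.6]
grip_width: 0.275
```

Request:
drive_tool:
  deltas: "0 0 0 0 0 0 1;0 0 0 0 0 0 1;0 0 0 0 0 0 1"

```text
time_s: 10.98
eef_pos: [0.499, 0.1904, 0.1292]
orientation: [1.903, 2.498, 0.002]
ft_force: [0.1, 0.2, -0.5]
grip_width: 0.274
```

Run:
```python
from h import *
togo([.498,.190,.127],105.47)
im=r.get_image("wrist");cv2.imwrite("pics/w6.png",im);S=r.get_image("scene");cv2.imwrite("pics/s6.png",S);T=r.get_image("top");cv2.imwrite("pics/t6.png",T)
A=im[:,170:490][:440];S=cv2.resize(S[80:220,300:400],None,fx=4,fy=4,interpolation=2)[:440]
S=np.pad(S,((0,max(0,440-S.shape[0])),(0,0),(0,0)))
cv2.imwrite("pics/v6.png",np.hstack([A,S]))
```

```text
t 10.98 pos [0.499  0.1904 0.1292] yaw 105.39 zaxis [ 1.5e-03  3.0e-04 -1.0e+00] grip 0.274 F [ 0.1  0.2 -0.5]
shift cm [-0.01 -0.11  0.22] turn z -0.0849211984767635
```

View pics/v6.png

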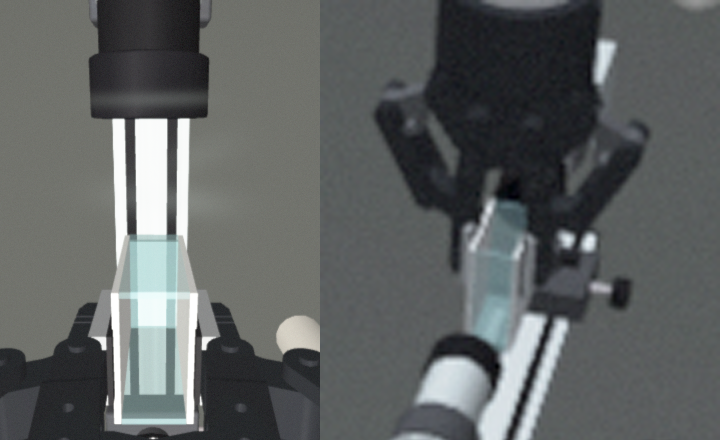

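Run:
```python
from h import *
w=r.camera_params("wrist");s,R=tool();g=cv2.cvtColor(cv2.imread("pics/w6.png"),6).astype(int);e=s["eef_pos"]
T=lambda u,v,z:((at(w,u,v,z)-e)@R*1000).round(1)
def edges(v,lo,hi,f,z):
    x=np.where(f(g[v,lo:hi]))[0]+lo;print(v,x.min()-.5,x.max()+.5,"mid tool",((T(x.min()-.5,v,z)+T(x.max()+.5,v,z))/2).round(1),"w",(T(x.max()+.5,v,z)-T(x.min()-.5,v,z))[1].round(1))
for v in(70,80,112):
    print("lens row",v,g[v,252:270].tolist(),g[v,370:388].tolist())
for v in(130,170,210):edges(v,270,375,lambda a:a>150,.022)
zr=e[2]+.033
for v in(300,350,400):
    x=np.where(g[v,275:375]>200)[0]+275;print("rim",v,x.min(),x.max(),T(x.min()-.5,v,zr),T(x.max()+.5,v,zr))
print("rim lens-side col",[(v,int(g[v,325])) for v in range(286,300)],"other",[(v,int(g[v,325])) for v in range(414,430)])
print("lens face col",[(v,int(g[v,320])) for v in range(108,124)])
print("face x",T(320,117.5,.13),T(320,117.5,.1485),"rim",T(325,293,zr),T(325,423,zr))
```

```text
lens row 70 [114, 114, 111, 111, 114, 111, 105, 60, 35, 37, 35, 38, 34, 45, 40, 41, 40, 40] [31, 29, 27, 28, 32, 23, 25, 19, 45, 103, 114, 111, 113, 115, 113, 114, 115, 114]
lens row 80 [115, 114, 114, 112, 112, 114, 109, 78, 46, 37, 37, 39, 41, 40, 39, 39, 40, 39] [32, 33, 33, 28, 29, 32, 24, 29, 57, 103, 112, 112, 111, 112, 114, 114, 114, 112]
lens row 112 [112, 115, 114, 113, 116, 115, 117, 113, 96, 55, 39, 37, 40, 47, 45, 47, 43, 43] [35, 32, 30, 33, 34, 26, 30, 56, 102, 113, 115, 113, 113, 113, 113, 113, 114, 112]
130 281.5 359.5 mid tool [ 60.7  -0.7 107. ] w 44.2
170 283.5 358.5 mid tool [ 38.2  -0.4 107. ] w 43.6
210 284.5 357.5 mid tool [ 14.4  -0.5 107. ] w 43.6
rim 300 281 367 [ 19.7 -10.9 -33. ] [ 19.7  13.2 -33. ]
rim 350 284 363 [  4.1 -10.5 -33. ] [  4.1  12.5 -33. ]
rim 400 277 370 [-12.7 -13.  -33. ] [-12.8  15.1 -33. ]
rim lens-side col [(286, 220), (287, 218), (288, 218), (289, 217), (290, 218), (291, 226), (292, 241), (293, 247), (294, 247), (295, 248), (296, 248), (297, 248), (298, 248), (299, 249)] other [(414, 133), (415, 135), (416, 137), (417, 137), (418, 166), (419, 214), (420, 218), (421, 219), (422, 217), (423, 207), (424, 162), (425, 119), (426, 108), (427, 79), (428, 59), (429, 59)]
lens face col [(108, 65), (109, 62), (110, 60), (111, 56), (112, 50), (113, 53), (114, 50), (115, 51), (116, 45), (117, 55), (118, 135), (119, 233), (120, 251), (121, 252), (122, 252), (123, 252)]
face x [68.3 -0.1 -0.9] [ 68.5   0.1 -19.4] rim [ 21.8   1.4 -33. ] [-20.9   1.5 -33. ]
```

Request:
drive_tool:
  deltas: "0 -0.14 0.2 0 0 0 1;0 0 0 0 0 0 1;0 0 0 0 0 0 1;0 0 0 0 0 0 1;0 0 0 0 0 0 1;0 0 0 0 0 0 1"

```text
time_s: 11.63
eef_pos: [0.4971, 0.1898, 0.1263]
orientation: [1.904, 2.499, 0.0]
ft_force: [-0.4, -0.1, -0.8]
grip_width: 0.279
```

Run:
```python
from h import *
togo([.498,.190,.127],105.47)
w=r.camera_params("wrist");s,R=tool();e=s["eef_pos"];im=r.get_image("wrist");g=cv2.cvtColor(im,6).astype(int)
T=lambda u,v,z:((at(w,u,v,z)-e)@R*1000).round(1)
for v in(80,):
    x=np.where(g[v,230:400]<75)[0]+230;print("lens",x.min(),x.max(),T((x.min()+x.max())/2,v,.13))
for v in(130,170,210):
    x=np.where(g[v,270:375]>150)[0]+270;print("rail",T((x.min()+x.max())/2,v,.022))
for v in(300,350):
    x=np.where(g[v,275:375]>200)[0]+275;print("rim",x.min(),x.max(),T((x.min()+x.max())/2,v,e[2]+.033))
print("face",[int(a) for a in g[108:124,320]],T(320,117.5,.13))
# independent: top + scene overlays of the held cell
d=np.radians(105.47);X=np.array([np.cos(d),np.sin(d),0]);Y=np.array([-X[1],X[0],0]);c=e+[0,0,.003]
V=[]
for cam,(x0,y0,ww,hh) in(("scene",(300,90,100,100)),("top",(160,225,100,100))):
    p=r.camera_params(cam);I=r.get_image(cam);I=cv2.resize(I[y0:y0+hh,x0:x0+ww],None,fx=4,fy=4,interpolation=2)
    for z in(-.03,.03):
        P=np.array([c+a*.0215*X+b*.012*Y+[0,0,z] for a,b in((1,1),(1,-1),(-1,-1),(-1,1))])
        q=((proj(p,P)-[x0-.5,y0-.5])*4).round().astype(int);cv2.polylines(I,[q],1,(0,0,255),1)
    # lamp and lens face circles at beam
    for f,col in((-.068,(0,255,255)),(.068,(0,255,0))):
        b=np.array([c[0],c[1],.13]);t=np.linspace(0,6.28,40)
        P=b+f*X+.0185*(np.cos(t)[:,None]*Y+np.sin(t)[:,None]*[0,0,1]);cv2.polylines(I,[((proj(p,P)-[x0-.5,y0-.5])*4).round().astype(int)],1,col,1)
    V.append(I)
cv2.imwrite("pics/v7.png",np.hstack(V))
```

```text
t 11.63 pos [0.4971 0.1898 0.1263] yaw 105.37 zaxis [ 0.  0. -1.] grip 0.279 F [-0.4 -0.1 -0.8]
shift cm [-0.01  0.09 -0.07] turn z -0.09773635490171273
lens 265 385 [79.4  1.5 -3.7]
rail [ 60.8   1.6 104.3]
rail [ 38.5   1.6 104.3]
rail [ 15.    1.9 104.3]
rim 281 367 [ 19.7   1.2 -33. ]
rim 284 363 [  4.1   1.  -33. ]
face [74, 65, 63, 60, 59, 59, 54, 51, 45, 58, 134, 232, 250, 251, 251, 251] [68.3 -0.1 -3.7]
```

View pics/v7.png

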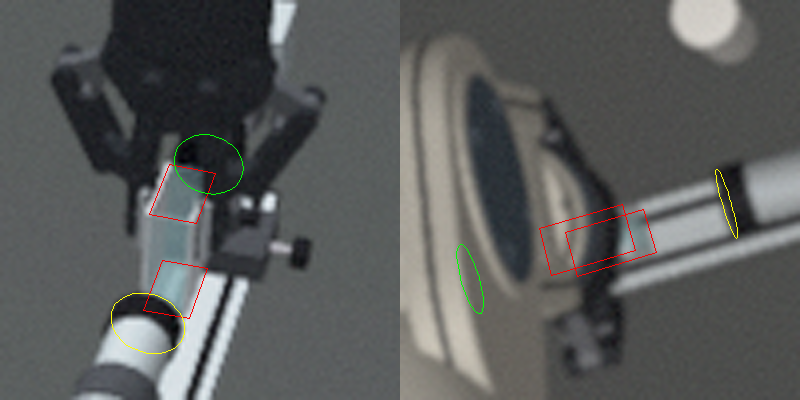

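The wrist check puts the beam line about 0.4 mm to one side of the cell, and the lens face 68 mm from it. The overlays on the scene and top views put the lamp rim where it should be: the yellow circle fits in the scene view and the along-beam position fits in the top view. I'll make one small final trim and let it settle.

Request:
drive_tool:
  deltas: "0 0.04 -0.06 0 0 0 1;0 0 0 0 0 0 1;0 0 0 0 0 0 1;0 0 0 0 0 0 1;0 0 0 0 0 0 1;0 0 0 0 0 0 1;0 0 0 0 0 0 1;0 0 0 0 0 0 1"

```text
time_s: 12.45
eef_pos: [0.4975, 0.1899, 0.1269]
orientation: [-1.904, -2.499, -0.0]
ft_force: [0.1, 0.6, 0.2]
grip_width: 0.274
```

Run:
```python
from h import *
togo([.498,.190,.127],105.47)
w=r.camera_params("wrist");s,R=tool();e=s["eef_pos"];g=cv2.cvtColor(r.get_image("wrist"),6).astype(int)
T=lambda u,v,z:((at(w,u,v,z)-e)@R*1000).round(1)
x=np.where(g[80,230:400]<75)[0]+230;print("lens",T((x.min()+x.max())/2,80,.13))
for v in(130,170,210):
    x=np.where(g[v,270:375]>150)[0]+270;print("rail",T((x.min()+x.max())/2,v,.022))
x=np.where(g[300,275:375]>200)[0]+275;print("rim",T((x.min()+x.max())/2,300,e[2]+.033))
print(np.abs(s["joint_vel"]).max())
```

```text
t 12.45 pos [0.4975 0.1899 0.1269] yaw 105.37 zaxis [-0.  0. -1.] grip 0.274 F [0.1 0.6 0.2]
shift cm [-0.01  0.05 -0.01] turn z -0.09688370764189358
lens [79.4  1.2 -3.1]
rail [ 60.8   1.  104.9]
rail [ 38.4   1.3 104.9]
rail [ 14.8   1.3 104.9]
rim [ 19.7   1.1 -33. ]
0.0010987405056744014
```

The cell is centred on the beam within about 0.2 mm and nothing is moving, so I'm handing in.

```bash
python3 -c "
from bench import r
print(r.hand_in())"
```

```text
the job is handed in; nothing more can be done
None
```

I gripped the longest cell by its two frosted sides and lifted it straight out of the rack. It is now held upright midway between the lamp and the camera. I handed the job in at about 12.5 s.

- **Centring:** in the last wrist picture the cell's rim sits at 1.1 mm sideways, with the lens at 1.2 mm and the rail at 1.0–1.3 mm. That puts the cell within about 0.2 mm of the beam.
- **Along the beam:** measured just before a final sub-millimetre trim, the lens face was about 68 mm from the cell's centre, as it should be.
- **Squareness and height:** the turn is within about 0.1° of the rail and the tool is vertical. The cell's centre should be about 130 mm up, assuming it didn't slip in the grip; I didn't measure the height separately.
- **Contact:** the arm was still, the wrist force was about 0.6 N, and no collisions showed in any reading.
- **Disagreement:** the top camera first put the beam about 3 mm to one side of where the wrist camera did. I followed the wrist picture, because it shows the cell and the lens together. At the held position, the top camera's reading still differs by roughly 1 mm, within calibration error.
- **Not checked:** I took no last picture of the rack and bystanders. The other two cells were still in the rack just after the lift.

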